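# Stand a spirit level on the thin wall of a casting form

## Robot

A 6-joint arm with a two-finger parallel gripper is mounted at the origin on the work surface. World frame = base frame: x ahead of the robot, y to its left, z up, the work surface at z = 0. Lengths are in m, angles in rad, forces in N, time in s.
With the tool pointing down it reaches from about 0.35 to 0.975 m from the base axis. Payload 7.1 kg.
Tool frame: the origin (TCP) lies at the very end of the fingers, on their centre line; the grasp point (between the pads) lies 19 mm behind it; z points along the fingers, y is the line along which they close (so a half turn about z gives the same grasp; the last joint's range is limited). The gripper opens to 88 mm and grips with 3 to 60 N. Pads are 20 mm wide; open, the fingers measure 115 mm over their backs; the gripper's body (75 mm by 178 mm) begins 61 mm behind the grasp point.
Start: joints at [-1.325, 0.423, 1.63, -0, 1.089, -0.019], TCP at [0.164, -0.603, 0.223] pointing down, gripper open.
Joint ranges: [-3, 3], [-0.9, 2.11], [0.09, 2.58], [-1.31, 4.45], [0.11, 2.69], [-2.54, 2.54]. Speed limits (rad/s): [2.39, 2.39, 3.01, 3.14, 3.14, 3.14].

## Interface

Orientations are given as a 3x3 rotation matrix whose columns are the frame's x, y, z axes.
In Python, from rig import ctrl gives the robot as it stands. The module is installed in compiled form; this text tells all that it offers. Calls block until the motion is done:
- ctrl.movep(position, orientation): joint-space move of the TCP to a pose.
- ctrl.movel(position, v=0.15, frame=None, until_force=None): straight line of the TCP; frame=None keeps the orientation; v is the mean speed in m/s. With until_force (N) it stops when the force on the tool has changed by that much, and returns True; else False.
- ctrl.set_joints(angles): joint-space move.
- ctrl.move_gripper(opening, grasp_force=None): finger opening in m; grasp_force is the grip in N (None keeps the last); returns when the fingers have stopped.
- ctrl.pause(seconds).
- ctrl.solve_ik(position, orientation): joint angles nearest the present ones, or None.
- ctrl.get_obs(): the state.
- ctrl.get_image(name): name is "scene" or "side" or "wrist"; returns (picture, depth): 384x512x3 uint8, red, green, blue; 384x512 float32, m along the optical axis (not along the pixel's ray), 0 where there is no reading.
- ctrl.camera_info(name): a dict with "K" (3x3 intrinsics, pixels), "k1" (the pictures are not rectified: a ray, as slopes to the right and down, at radius r is drawn at 1 + k1 r^2 times it, then the intrinsics apply), "R" (3x3) and "t" (3): a world point X has camera coordinates R X + t. Camera axes: x right, y down, z forward; pixel columns grow to the right and rows downward; lengths in m; the calibration is good to about 2 mm. A picture is of the moment at which its call begins: read the wrist's pose just before it. camera_info takes no time and is no camera call; for the wrist camera it gives the pose at the moment of the call.
A pose or a line that the arm cannot do raises ctrl.PlanningError and nothing moves.
- ctrl.hand_in(): hands the job in; it is judged then, once.
Trained networks look in the newest picture that a camera, given by its name, has taken for a name from the list of things; names that differ only in an ending like _2 or _b are one class to them, and where a whole thing is asked for, a point or a joint stands for the part that bears it (a point fixed in the world has none). Each returns a list of dicts, best first, with "p" (0 to 1); they miss things now and then, are a little off and sometimes report something else, mostly with a low value. They report only what shows in the picture. A call takes as long as a camera call. They do not tell look-alikes from the thing itself.
- ctrl.spot_in(camera, label): "centre" ([row, column] in pixels, amid what is visible of it).
- ctrl.tip_of(camera, label): "centre" ([row, column] in pixels: a listed point, or the origin of a listed thing).
The state is a dict: "time_s": time; "joints": joint angles; "joint_velocities": joint speeds; "effort": joint torques, N m; "tcp_pos": TCP position; "tool_rot": TCP orientation; "ft_force": force on the tool from outside, world axes, zero at the start; "moment": the same for the moment, N m; "gripper_width": finger opening in m; "gripper_force": force on a finger pad.
Only numpy, scipy, OpenCV 4.12 (cv2) and the standard library are available. Lean on these libraries where they do the work, as an engineer would, in place of code of your own. Each camera call takes 0.05 s, during which the arm holds its last target. There are 200 camera calls.

## Task

Check the resin casting form before the pour: first lay the spirit level in the middle of the sloped rest, vial edge up the slope, and let go of it, so that you can take it again across its thickness. Then stand it on edge, vial edge up, along the top of the form's wall that carries the stop block, centred on the thickness of the wall and with its end butted against the block. Set it down gently, leave it balanced there, and leave the other things on the bench alone.

Things in the scene. Friction and masses are not known exactly. Their poses are not given: they have to be found in the camera images.
- level: Aluminium spirit level lying on its side: 200 mm long (its y), 50 mm high (its x), 22 mm thick (its z, up at the start), about 0.3 kg, balanced at its middle. Origin at the centre of the block. +x is the edge with the green vial window, to end uppermost; the vial shows in a black window near that edge on both faces.
- rest: Fixed wooden rest holding the level at 45 degrees. Origin: centre of the underside of its 120 (x) x 170 (y) x 10 mm foot; z up. Two cheeks 18 mm wide at y = -74 and +74 mm, 130 mm free between them for fingers. Their 60 mm faces rise towards +x at 45 degrees from the corner line x = -25, z = 55 mm, where a lip 15 mm high, square to the face, stops the level.
- rest_seat (a point): Where the level's centre lies when seated (lower long edge on the lips, face flat on the slopes): x = -15, y = 0, z = 80.5 mm in the rest's frame; axes as the rest's. The seated level's y is along the rest's y, its x points up the slope (+x, +z of the rest) and its z out of the slope (-x, +z).
- form: Fixed white casting form, an open tray 150 (x) x 270 (y) mm outside, 70 mm high; walls 12 mm thick. Origin at the centre of its underside, z up. The wall to use is the long one at its -x side: centre line at x = -69 mm, top at z = 70 mm, running along y.
- stop: Stop block fixed on the +y end of that wall's top: 12 (x) x 25 (y) x 30 mm high. Origin at the lower edge of its -y face (the one to butt against), on the wall's centre line, at y = 110, z = 70 mm of the form; axes as the form's. The level overhangs the wall by 5 mm each side, and its centre ends 100 mm to -y of this face.
- puck: Bystander: loose dark wooden disc, 60 mm across, 16 mm high, lying inside the form. Origin at the centre of its underside.
- bottle_a: Bystander: small bottle, 44 mm across, 105 mm tall. Origin under its centre.
- bottle_b: Bystander: bottle, 48 mm across, 120 mm tall. Origin under its centre.
- jar: Bystander: black pigment jar, 60 mm across, 50 mm tall. Origin under its centre.
- cup: Bystander: white mixing cup, 72 mm across, 85 mm tall. Origin under its centre.
- batten: Bystander: loose wooden batten, 220 mm long (y), 30 mm wide, 20 mm high. Origin under its centre.
- brush: Bystander: paint brush lying along its x. Origin under its centre.
There are look-alikes about, which are no part of the job. Several things look just like the level: the one meant starts farthest to the robot's right.

How it is judged:
On the way, in this order (a step that is already met when the one before it is completed fails the run):
1. the level lies on the sloped rest, vial edge up the slope, and is let go (distance between level and rest_seat below 0.03 m and angle between level's own x axis and vertical between 0.65 and 0.92 rad and contact force between level and the fingers below 0.1 N and contact force between level and rest above 0.5 N and linear speed of level below 0.02 m/s), for 0.2 s.
2. the level, on edge over the wall, touches the stop block (contact force between level and stop above 0.3 N and angle between level's own x axis and vertical below 0.15 rad).
At the end, for the whole second after the job is handed in: The level stands by itself at rest on the wall with the stop block: vial edge up, within 0.06 rad of upright, along the wall within 0.05 rad, centred on the wall's thickness within 4.5 mm, its end within 3 mm of the stop block's face (angle between level's own x axis and vertical below 0.06 rad and z of level in the frame of form between 0.092 and 0.098 m and x of level in the frame of form between -0.0735 and -0.0645 m and y of level in the frame of stop between -0.103 and -0.098 m and angle between the y axis of level and the y axis of form, either way round below 0.05 rad and contact force between level and form above 1 N and linear speed of level below 0.01 m/s and angular speed of level below 0.05 rad/s); the robot touches nothing.
It fails at once if the level is knocked or dropped on the form or the stop block (over 60 N) (contact force between level and form above 60 N).
It fails at once if a bystander is moved by more than 20 mm (distance of any of puck, bottle_a, bottle_b, jar, cup, batten, brush from where it was at the start of the episode above 0.02 m).
It also fails if it takes over 72 s, if anything falls off the work surface, if the arm or the gripper's body presses on something with over 40 N, if the wrist force passes 120 N, or if a joint passes its speed limit or range.

## Working session

There is one attempt and no reset: what is moved stays moved. The work goes in short steps, each a Python script; the robot and the scene stay as the last script left them, time stands still between calls to the robot, and variables do not carry over. Pictures are saved under pics/ and viewed, at most 10 in all, crops included, and the job is handed in when it is done.

```bash
mkdir -p pics; cat > h.py <<'E'
import numpy as np, cv2
from rig import ctrl
def save(name,cam):
    ci=ctrl.camera_info(cam); im,d=ctrl.get_image(cam)
    cv2.imwrite(f'pics/{name}.png',im[:,:,::-1]); np.savez(f'pics/{name}.npz',im=im,d=d,**{k:np.array(ci[k]) for k in('K','k1','R','t')})
    return im,d,ci
def load(name): return np.load(f'pics/{name}.npz')
def rays(ci,rc):
    rc=np.atleast_2d(rc).astype(float); K=np.array(ci['K'])
    return cv2.undistortPoints(rc[:,None,::-1].copy(),K,np.array([float(ci['k1']),0,0,0.]))[:,0]
def cloud(ci):
    h,w=ci['d'].shape; r,c=np.mgrid[:h,:w]; s=rays(ci,np.c_[r.ravel(),c.ravel()]); z=ci['d'].ravel()
    P=(np.c_[s*z[:,None],z]-ci['t'])@ci['R']
    P[z==0]=np.nan
    return P.reshape(h,w,3)
E
python3 - <<'E'
from h import *
for c in('scene','side','wrist'):
    im,d,ci=save(c+'0',c); print(c,np.round(-np.array(ci['R']).T@ci['t'],3),np.array(ci['R'])[2].round(2),ci['k1'])
for c in('scene','side'):
    for l in('level','rest','form','stop'):
        print(c,l,[(round(x['p'],2),np.round(x['centre'])) for x in ctrl.spot_in(c,l)])
a=[cv2.imread(f'pics/{c}0.png') for c in('scene','side')]
cv2.imwrite('pics/both.png',cv2.resize(np.vstack(a),None,fx=.78,fy=.78))
E
```

```text
scene [1.413 0.118 1.169] [-0.6  -0.07 -0.79] 0.011599370838747533
side [-0.179  0.779  1.281] [ 0.46 -0.46 -0.76] -0.10766243947103324
wrist [ 0.239 -0.583  0.384] [-0.28 -0.07 -0.96] -0.011480269251857867
scene level [(0.73, array([151., 212.])), (0.59, array([187., 176.]))]
scene rest [(0.78, array([194., 251.]))]
scene form [(0.7, array([190., 322.]))]
scene stop [(0.45, array([201., 348.])), (0.3, array([192., 114.]))]
side level [(0.89, array([212., 350.])), (0.63, array([161., 324.])), (0.35, array([204., 266.]))]
side rest [(0.98, array([202., 263.])), (0.52, array([159., 327.])), (0.15, array([253., 217.]))]
side form [(0.64, array([254., 217.]))]
side stop [(0.44, array([239., 177.]))]
```

View pics/both.png

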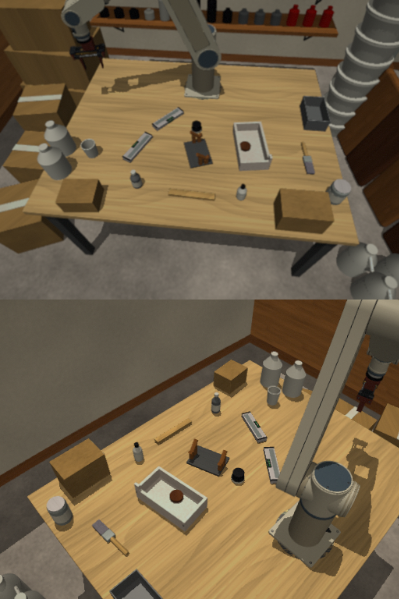

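The scene picture shows two look-alike levels, at (151,212) and (187,176). The left one is farther to the robot's right. The rest is at (194,251), the form at (190,322), and the stop looks to be near one of the form's ends. Next I'll take a close crop and the point cloud.

```bash
python3 - <<'E'
from h import *
A=load('scene0');B=load('side0')
PA=cloud(A);PB=cloud(B)
for r,c in((151,212),(187,176),(194,251),(190,322),(201,348)): print('scene',r,c,PA[r,c].round(3))
for r,c in((212,350),(161,324),(204,266),(254,217),(239,177)): print('side',r,c,PB[r,c].round(3))
a=cv2.resize(A['im'][140:225,145:355,::-1],None,fx=3.8,fy=3.8,interpolation=3)
b=cv2.resize(B['im'][135:295,165:365,::-1],None,fx=1.7,fy=1.7,interpolation=3)
o=np.zeros((600,798,3),np.uint8);o[:a.shape[0]]=a;o[a.shape[0]:a.shape[0]+b.shape[0],:b.shape[1]]=b
cv2.imwrite('pics/crop.png',o); print(a.shape,b.shape)
for n,P in(('scene',PA),('side',PB)):
    Q=P.reshape(-1,3);Q=Q[np.isfinite(Q).all(1)]
    print(n,'table z',np.median(Q[(abs(Q[:,2])<.02)&(Q[:,0]>.3)&(Q[:,0]<1)&(abs(Q[:,1])<.5)][:,2]))
E
```

```text
scene 151 212 [ 0.324 -0.188  0.027]
scene 187 176 [ 0.541 -0.302  0.024]
scene 194 251 [0.54  0.011 0.014]
scene 190 322 [0.491 0.303 0.014]
scene 201 348 [0.605 0.384 0.103]
side 212 350 [ 0.306 -0.168  0.017]
side 161 324 [ 0.538 -0.293  0.022]
side 204 266 [0.549 0.019 0.004]
side 254 217 [0.497 0.299 0.022]
side 239 177 [0.589 0.383 0.096]
(323, 798, 3) (272, 340, 3)
scene table z 0.001985822285389382
side table z -0.0016824343541660958
```

View pics/crop.png

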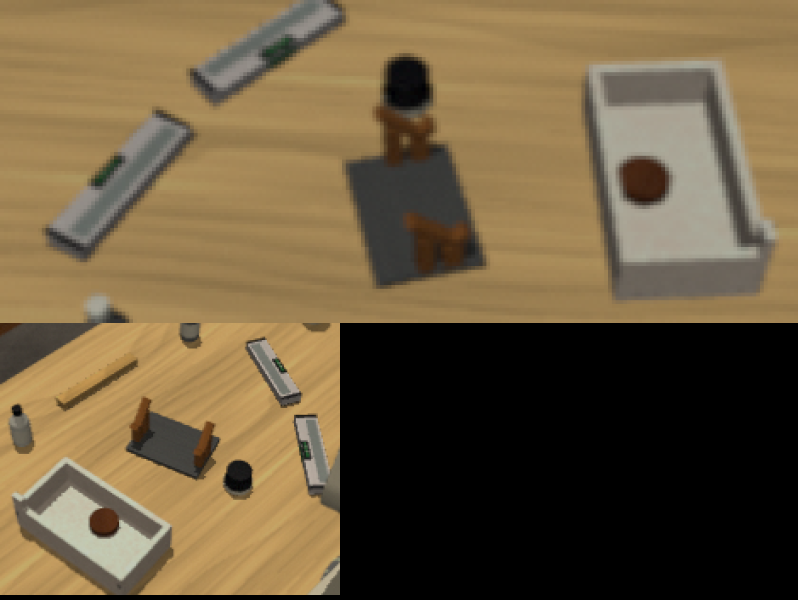

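The level I want is at (0.54,-0.30); the look-alike is at (0.31,-0.18), so this one is farthest right, and its vial edge faces the upper left of the crop. The rest is at (0.54,0.01), and the stop block is at (0.60,0.38) on the form's +Y wall. Next I'll take close wrist views of all three.

```bash
python3 - <<'E'
from h import *
o=ctrl.get_obs(); R=np.array(o['tool_rot']); print(R.round(3),o['time_s'])
D=np.array([[0,1,0],[1,0,0],[0,0,-1.]])  # tool x = +Y
D=np.array([[1,0,0],[0,-1,0],[0,0,-1.]])
import traceback
for n,p in (('wl',(.50,-.30,.30)),('wr',(.50,0.01,.30)),('wf',(.47,.32,.33))):
    try:
        ctrl.movep(p,D)
        im,d,ci=save(n,'wrist'); print(n,np.array(ci['K'])[0],np.round(-ci['R'].T@ci['t'],3),ctrl.get_obs()['time_s'], ctrl.get_obs()['joints'])
    except ctrl.PlanningError as e: print(n,e)
ims=[cv2.imread(f'pics/{n}.png') for n in('wl','wr','wf')]
o=np.zeros((600,800,3),np.uint8)
for i,m in enumerate(ims): o[(i//2)*300:(i//2)*300+300,(i%2)*400:(i%2)*400+400]=cv2.resize(m,(400,300))
cv2.imwrite('pics/w3.png',o)
E
```

```text
[[ 0.965  0.262  0.   ]
 [ 0.262 -0.965  0.   ]
 [ 0.    -0.    -1.   ]] 0.55
wl [264.33234167   0.         255.7103692 ] [ 0.578 -0.301  0.461] 2.2833 [-5.62319744e-01  2.82211591e-01  1.64969742e+00 -2.19418824e-04
  1.21008224e+00  1.00960295e+00]
wr [264.33234167   0.         255.7103692 ] [0.579 0.009 0.462] 3.5167 [-5.73744940e-03  1.48709743e-01  1.82064623e+00 -2.75655636e-04
  1.17198557e+00  1.56647365e+00]
wf [264.33234167   0.         255.7103692 ] [0.549 0.318 0.491] 4.7583 [ 5.74633466e-01  2.32434756e-01  1.64648560e+00 -3.55252882e-04
  1.26314088e+00  2.14710488e+00]
```

View pics/w3.png

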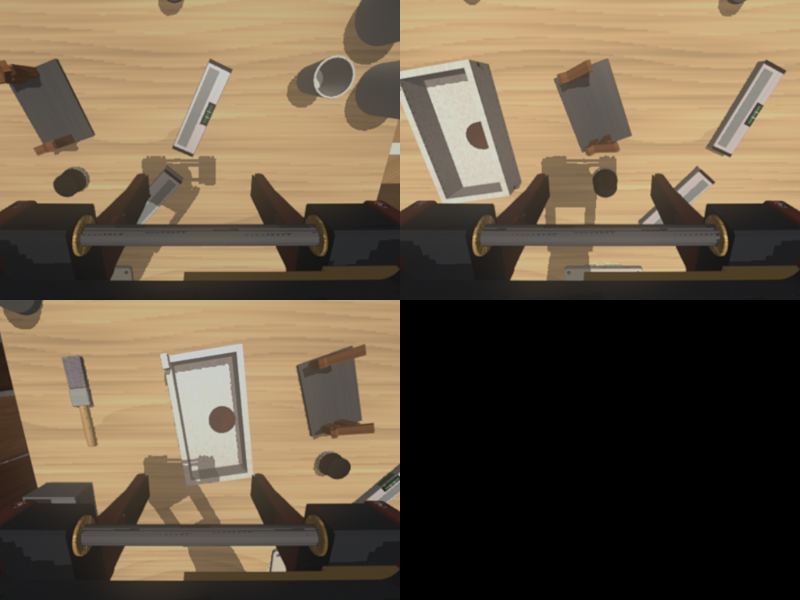

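The wrist views show the level (200,108 in the top-left tile) with its vial on the right-hand side, which is -Y. The rest's foot and cheeks are at (590,105) in the top-right tile. The form, with the stop at its upper-left corner, is at (165,362) in the bottom tile. Next I'll fit poses from the clouds.

```bash
cat > fit.py <<'E'
from h import *
def rect(Q):
    (cx,cy),(w,h),a=cv2.minAreaRect((Q[:,:2]*1000).astype(np.float32)); 
    if w>h: w,h,a=h,w,a+90     # h long; long axis direction = a+90
    th=np.deg2rad(a+90); u=np.array([np.cos(th),np.sin(th)])
    if u[0]<0:u=-u
    return np.array([cx,cy])/1000,(round(w),round(h)),u,np.rad2deg(np.arctan2(u[1],u[0]))
def sel(P,c,r,z0,z1):
    m=np.isfinite(P).all(2)&(np.hypot(P[...,0]-c[0],P[...,1]-c[1])<r)&(P[...,2]>z0)&(P[...,2]<z1)
    k=cv2.connectedComponentsWithStats(m.astype(np.uint8)); i=1+np.argmax(k[2][1:,4]); return P[(k[1]==i)],P[m]
E
python3 - <<'E'
from fit import *
import itertools
for n in('wl','wr','wf','scene0','side0'):
    P=cloud(load(n)); t=sel(P,(.5,0.0),.45,-.015,.006)[1]; print(n,'table',np.median(t[:,2]).round(4), t[:,2].std().round(4))
    if n!='wf':
        q,_=sel(P,(.54,-.298),.13,.012,.04); print('  level',rect(q),np.median(q[:,2]))
    q,a=sel(P,(.545,.012),.15,.0065,.02); print('  foot',rect(a),len(a))
    q,a=sel(P,(.545,.012),.12,.03,.15);
    if len(a): 
        for s in (-1,1):
            b=a[s*(a[:,0]-.545)>0]; 
            if len(b): print('   cheek',b[:,:2].mean(0).round(3),'top',b[b[:,2]>np.quantile(b[:,2],.9)].mean(0).round(3),'rect',rect(b)[:2],rect(b)[3])
    q,a=sel(P,(.5,.3),.2,.058,.080); print('  form',rect(q),np.median(q[:,2]))
    q,a=sel(P,(.6,.385),.05,.085,.12); print('  stop',a.mean(0).round(4) if len(a) else 0, rect(a) if len(a)>4 else 0)
E
```

```text
wl table -0.0002 0.0009
  level (array([ 0.53609503, -0.30156329]), (50, 201), array([ 0.91311567, -0.40770058]), np.float64(-24.060470581054684)) 0.021877750124111812
  foot (array([0.51149408, 0.01110136]), (122, 234), array([0.94454861, 0.32837163]), np.float64(19.16996955871583)) 6474
   cheek [ 0.472 -0.004] top [ 0.477 -0.02   0.096] rect (array([0.46872583, 0.00600889]), (18, 67)) -70.59156036376955
   cheek [0.61  0.041] top [0.617 0.027 0.095] rect (array([0.60963617, 0.05151644]), (20, 61)) -71.18511962890625Traceback (most recent call last):
  File "<stdin>", line 13, in <module>
  File "fit.py", line 10, in sel
    k=cv2.connectedComponentsWithStats(m.astype(np.uint8)); i=1+np.argmax(k[2][1:,4]); return P[(k[1]==i)],P[m]
                                                                ~~~~~~~~~^^^^^^^^^^^^
    return _wrapfunc(a, 'argmax', axis=axis, out=out, **kwds)
    return bound(*args, **kwds)
ValueError: attempt to get argmax of an empty sequence
```

```bash
sed -i 's/i=1+np.argmax(k\[2\]\[1:,4\]); return/i=1+np.argmax(np.r_[k[2][1:,4],0]); return/' fit.py
python3 - <<'E'
from fit import *
for n in('wl','wr','wf','scene0','side0'):
    P=cloud(load(n)); t=sel(P,(.5,0.0),.45,-.015,.006)[1]; print(n,'table',np.median(t[:,2]).round(4))
    f=lambda x:(x[0].round(4),x[1],round(x[3],2))
    q,_=sel(P,(.54,-.298),.13,.012,.04)
    if len(q)>50: print('  level',f(rect(q)))
    q,a=sel(P,(.545,.012),.125,.006,.014)
    if len(q)>50: print('  foot',f(rect(q)),len(q))
    q,a=sel(P,(.545,.012),.12,.03,.15)
    for s in (-1,1):
            b=a[s*(a[:,0]-.545)>0]
            if len(b)>20: print('   cheek top',b[b[:,2]>np.quantile(b[:,2],.9)].mean(0).round(3),f(rect(b)))
    q,a=sel(P,(.5,.3),.2,.060,.080)
    if len(q)>50: print('  form',f(rect(q)),np.median(q[:,2]))
    q,a=sel(P,(.6,.385),.05,.092,.12)
    if len(a)>6: print('  stop',a.mean(0).round(4),f(rect(a)))
E
```

```text
wl table -0.0002
  level (array([ 0.5361, -0.3016]), (50, 201), np.float64(-24.06))
  foot (array([0.5416, 0.0215]), (122, 170), np.float64(19.1)) 6338
   cheek top [ 0.477 -0.02   0.096] (array([0.4687, 0.006 ]), (18, 67), np.float64(-70.59))
   cheek top [0.617 0.027 0.095] (array([0.6096, 0.0515]), (20, 61), np.float64(-71.19))
wr table -0.0005
  level (array([ 0.5371, -0.3008]), (53, 202), np.float64(-24.67))
  foot (array([0.5415, 0.0224]), (120, 170), np.float64(19.2)) 6475
   cheek top [ 0.477 -0.018  0.095] (array([0.4689, 0.0068]), (18, 67), np.float64(-71.57))
   cheek top [0.618 0.03  0.096] (array([0.6085, 0.0552]), (18, 67), np.float64(-70.69))
  form (array([0.4879, 0.2948]), (153, 271), np.float64(8.61)) 0.06945148711423181
wf table -0.0007
  foot (array([0.542, 0.022]), (121, 172), np.float64(18.94)) 5619
   cheek top [ 0.478 -0.016  0.094] (array([0.4686, 0.0071]), (20, 67), np.float64(-70.96))
   cheek top [0.617 0.032 0.095] (array([0.6088, 0.0553]), (19, 68), np.float64(-71.89))
  form (array([0.4874, 0.2953]), (151, 271), np.float64(8.42)) 0.0694630987617165
  st
[... 384 characters left out ...]
, (22, 67), np.float64(-68.19))
  form (array([0.4871, 0.2924]), (151, 278), np.float64(8.53)) 0.0705463566902115
  stop [0.6022 0.3789 0.0988] (array([0.6006, 0.3791]), (12, 26), np.float64(10.99))
side0 table -0.0023
  level (array([ 0.5362, -0.2986]), (55, 208), np.float64(-23.94))
  foot (array([0.5406, 0.0262]), (122, 170), np.float64(19.06)) 658
   cheek top [ 0.476 -0.014  0.093] (array([0.4686, 0.0093]), (21, 68), np.float64(-73.54))
   cheek top [0.618 0.036 0.092] (array([0.609 , 0.0578]), (21, 67), np.float64(-69.93))
  form (array([0.4887, 0.2973]), (156, 277), np.float64(8.07)) 0.06675361297318945
  stop [0.5964 0.3834 0.0977] (array([0.5959, 0.3836]), (12, 26), np.float64(2.4))
```

Poses agree across the cameras. The rest's x points to -71°, and the form fit predicts the stop at (.599,.381), which matches what was measured. Next I'll check IK for the whole plan.

```bash
cat > plan.py <<'E'
from fit import *
def fr(deg): a=np.deg2rad(deg); return np.array([[np.cos(a),-np.sin(a),0],[np.sin(a),np.cos(a),0],[0,0,1]])
# frames: columns x,y,z
L0=fr(-24.2-90); L0p=np.array([.5364,-.3012,.011])
RR=fr(19.1-90); Rp=np.array([.5417,.0222,0]); seat=Rp+RR@[-.015,0,.0805]
q=np.sqrt(.5); LS=RR@np.array([[q,0,-q],[0,1,0],[q,0,q]])
FR=fr(8.45-90); Fp=np.array([.4876,.2952,0]); 
LW=FR@np.array([[0,0,-1],[0,1,0],[1,0,0]]); wall=Fp+FR@[-.069,.010,.095]
def tool1(L,s=1): return np.c_[s*L[:,1],s*L[:,0],-L[:,2]]
def tool2(L,s=1): return np.c_[s*L[:,1],-s*L[:,2],-L[:,0]]
E
python3 - <<'E'
from plan import *
print(seat,wall)
for s in(1,-1):
    for n,p,T in(('g1',L0p+[0,0,-.008],tool1(L0,s)),('g1up',L0p+[0,0,.15],tool1(L0,s)),('seat',seat-.008*LS[:,2],tool1(LS,s)),('seatout',seat+.1*LS[:,2],tool1(LS,s)),('g2',seat-.007*LS[:,0],tool2(LS,s)),('g2out',seat+.1*LS[:,0],tool2(LS,s)),('wall',wall+[0,0,-.007],tool2(LW,s)),('wallup',wall+[0,0,.1],tool2(LW,s))):
        j=ctrl.solve_ik(p,T); print(s,n,None if j is None else np.round(j,2))
E
```

```text
[0.53679173 0.03637423 0.0805    ] [0.48735215 0.36492043 0.095     ]
1 g1 [-0.53  0.71  1.74 -0.    0.68  1.46]
1 g1up [-0.53  0.48  1.7  -0.    0.96  1.46]
1 seat [ 0.45  0.67  1.95 -1.03  0.96  2.5 ]
1 seatout [ 0.59  0.54  1.91 -0.86  1.12  2.39]
1 g2 [-0.29  0.76  1.71  0.65  1.27  0.56]
1 g2out [-0.38  0.69  1.59  0.57  1.46  0.61]
1 wall [ 0.62  0.58  1.74 -0.    0.82  2.05]
1 wallup [ 0.62  0.43  1.69 -0.    1.02  2.05]
-1 g1 [-0.53  0.71  1.74 -0.    0.68 -1.68]
-1 g1up [-0.53  0.48  1.7  -0.    0.96 -1.68]
-1 seat [ 0.45  0.67  1.95 -1.03  0.96 -0.65]
-1 seatout [ 0.59  0.54  1.91 -0.86  1.12 -0.75]
-1 g2 None
-1 g2out [-0.38  0.69  1.59  0.57  1.46 -2.53]
-1 wall [ 0.62  0.58  1.74 -0.    0.82 -1.1 ]
-1 wallup [ 0.62  0.43  1.69 -0.    1.02 -1.1 ]
```

```bash
python3 - <<'E'
from plan import *
T=tool1(L0,-1)
ctrl.movep(L0p+[0,0,.25],T); ctrl.move_gripper(.076)
ctrl.movep(L0p+[0,0,.06],T); ctrl.movel(L0p+[0,0,-.008],v=.08)
ctrl.move_gripper(.03,grasp_force=25); o=ctrl.get_obs(); print('w',o['gripper_width'],o['gripper_force'],o['tcp_pos'])
ctrl.movel(L0p+[0,0,.20],v=.2)
o=ctrl.get_obs(); print('w',o['gripper_width'],o['ft_force'],o['time_s'])
T=tool1(LS,-1); c=seat+.002*LS[:,0]
ctrl.movep(c+.12*LS[:,2]+[0,0,.05],T)
o=ctrl.get_obs(); print('w',o['gripper_width'],o['ft_force'],o['time_s'])
save('pre','wrist');save('pres','side')
b=cv2.imread('pics/pre.png');a=cv2.imread('pics/pres.png')
cv2.imwrite('pics/pre2.png',np.hstack([cv2.resize(b,(400,300)),cv2.resize(a[100:300,160:420],(400,300))]))
E
```

```text
w 0.049835916323850295 25.000045895576477 [ 0.53651228 -0.30134737  0.00330379]
w 0.04986871389143372 [-0.06446778  0.35139164 -2.80255443] 11.875
w 0.05006933758272196 [-0.48868873 -0.78711516 -3.5910259 ] 13.4583
```

View pics/pre2.png

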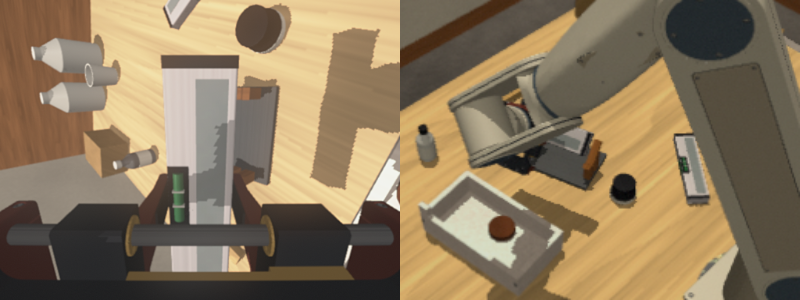

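The level is held square, with the vial edge on the uphill side. Now I'll lower it onto the rest.

```bash
python3 - <<'E'
from plan import *
c=seat+.002*LS[:,0]
ctrl.movel(c+.022*LS[:,2],v=.15)
r=ctrl.movel(c-.013*LS[:,2],v=.03,until_force=5)
o=ctrl.get_obs(); print(r,RR.T@(o['tcp_pos']-(c-.008*LS[:,2])),o['ft_force'],o['time_s'])
ctrl.move_gripper(.075); ctrl.pause(.3)
ctrl.movel(seat+.15*LS[:,2],v=.15)
ctrl.pause(.2); print(ctrl.get_obs()['time_s'])
# go up and over to pre-grasp 2
mid=seat+[0,0,.22]; ctrl.movep(mid,tool2(LW,1))
im,d,ci=save('seat','wrist'); ctrl.get_obs()
ctrl.movep(seat+.12*LS[:,0],tool2(LS,1)); save('seat2','wrist'); print(ctrl.get_obs()['time_s'])
P=cloud(load('seat')); 
X=(P-seat)@LS
m=(abs(X[...,0])<.04)&(abs(X[...,1])<.12)&(abs(X[...,2]-.011)<.006); Q=X[m]; print(len(Q)); e=rect(Q[:,:2]); print(e,np.median(Q[:,2]),np.polyfit(Q[:,0],Q[:,2],1),np.polyfit(Q[:,1],Q[:,2],1))
cv2.imwrite('pics/seatv.png',np.hstack([cv2.resize(cv2.imread(f'pics/{n}.png'),(400,300)) for n in('seat','seat2')]))
E
```

```text
True [ 6.48942453e-05 -1.27707144e-04 -3.74664178e-04] [-0.68596819  2.26822543  0.9934097 ] 15.55
17.85
20.7167
3559
(array([ 0.00011572, -0.00066581]), (53, 202), array([ 0.00279744, -0.99999609]), np.float64(-89.83971832692625)) 0.0109467470458606 [-0.03249288  0.01086558] [0.00097947 0.01071533]
```

View pics/seatv.png

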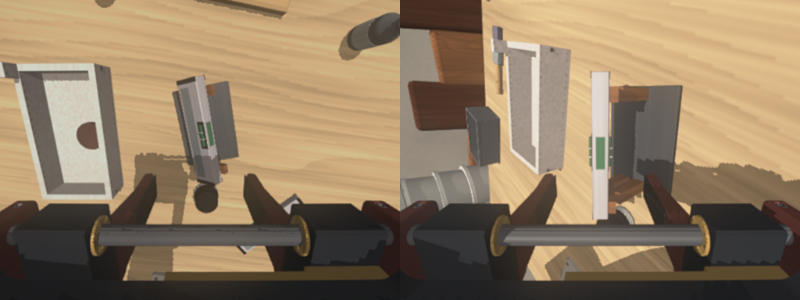

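The level is seated, its fit within about 1 mm of the seat, with the vial edge up the slope. Next I'll grasp it across its thickness, carry it over, and hover above the wall.

```bash
python3 - <<'E'
from plan import *
c=seat-.0007*LS[:,1]
ctrl.move_gripper(.056)
ctrl.movel(c+.045*LS[:,0],v=.15)
r=ctrl.movel(c-.007*LS[:,0],v=.06,until_force=8); print('hit',r)
ctrl.move_gripper(.01,grasp_force=25); o=ctrl.get_obs(); print(o['gripper_width'],o['gripper_force'],o['ft_force'],LS.T@(o['tcp_pos']-c))
ctrl.movel(o['tcp_pos']+.03*LS[:,0]+.03*LS[:,2],v=.1)   # up-slope and off the face
ctrl.movel(ctrl.get_obs()['tcp_pos']+[0,0,.10],v=.15)
w=wall-.012*LW[:,1]
ctrl.movep(w+[0,0,.093],tool2(LW,1))
ctrl.movel(w+[0,0,.013],v=.12)
ctrl.pause(.2)
o=ctrl.get_obs(); print(o['gripper_width'],o['ft_force'],o['time_s'],o['joints'].round(2) if hasattr(o['joints'],'round') else o['joints'])
save('hov','wrist');save('hovs','side');save('hovc','scene')
P=cloud(load('hov')); F=(P-Fp)@FR
def box(x0,x1,y0,y1,z0,z1):
    m=(F[...,0]>x0)&(F[...,0]<x1)&(F[...,1]>y0)&(F[...,1]<y1)&(F[...,2]>z0)&(F[...,2]<z1); return F[m]
l=box(-.09,-.045,-.12,.107,.125,.16); print('level top',rect(l),np.median(l[:,2]),l[:,1].max())
k=box(-.09,-.04,.105,.15,.092,.112); print('stop',rect(k) if len(k)>5 else len(k))
f=box(-.1,.09,-.15,.15,.064,.076); print('form',rect(f))
cv2.imwrite('pics/hovv.png',np.hstack([cv2.resize(cv2.imread('pics/hov.png'),(400,300)),cv2.resize(cv2.imread('pics/hovs.png')[180:300,140:300],(400,300))]))
E
```

```text
hit False
0.021757438237886458 24.997341334819794 [ 0.21101313 -1.35273027 -0.56542851] [-6.87630439e-03  1.87708504e-05 -1.82762996e-04]
0.02153117768512222 [-0.03054242  0.12020914 -3.1372871 ] 27.225 [0.63 0.53 1.76 0.   0.85 2.06]
level top (array([-0.06829042,  0.0182324 ]), (43, 162), array([0.00850124, 0.99996386]), np.float64(89.51290893554689)) 0.1405590130037733 0.09936884384916854
stop (array([-0.06851291,  0.12194668]), (12, 25), array([ 0.01657091, -0.99986269]), np.float64(-89.0505133867264))
form (array([ 0.00106898, -0.00019638]), (151, 271), array([5.08131114e-04, 9.99999871e-01]), np.float64(89.97088623046872))
```

View pics/hovv.png

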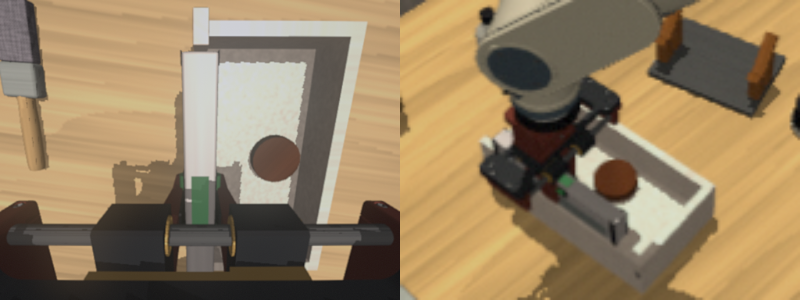

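The level hovers upright over the wall, about 11 mm short of the stop. Next I'll check its centring against the stop in the same view, then butt it and lower it.

```bash
python3 - <<'E'
from plan import *
def meas(n):
    P=cloud(load(n)); F=(P-Fp)@FR
    def box(x0,x1,y0,y1,z0,z1):
        m=(F[...,0]>x0)&(F[...,0]<x1)&(F[...,1]>y0)&(F[...,1]<y1)&(F[...,2]>z0)&(F[...,2]<z1); return F[m]
    l=box(-.09,-.045,.04,.107,.112,.16); zt=np.median(l[:,2]); l=l[l[:,2]>zt-.004]; k=box(-.09,-.04,.108,.15,.094,.106)
    f=lambda a:(rect(a)[0].round(4),rect(a)[1],round(rect(a)[3],2))
    print(n,'level',f(l),zt,l[:,1].max(),'stop',f(k)); return rect(l)[0][0]-rect(k)[0][0]
dx=meas('hov'); print('dx',dx)
sh=np.clip(-dx,-.002,.002)
w=wall+sh*FR[:,0]-.012*LW[:,1]
w7=w+[0,0,-.007]
ctrl.movel(w7+[0,0,.004],v=.05); ctrl.pause(.3)
f0=ctrl.get_obs()['ft_force']
r=ctrl.movel(w7+[0,0,.004]+.018*LW[:,1],v=.012,until_force=3)
o=ctrl.get_obs(); print('butt',r,FR.T@(o['tcp_pos']-w7),FR.T@(np.array(o['ft_force'])-f0))
save('butt','wrist'); print('dx now',meas('butt'),o['time_s'])
E
```

```text
hov level (array([-0.069 ,  0.0696]), (23, 59), np.float64(-89.51)) 0.14054129040045132 0.09918410037214762 stop (array([-0.0685,  0.1219]), (12, 25), np.float64(-89.05))
dx -0.000507270812988278
butt True [0.00045874 0.01067661 0.00310678] [ 0.33029188 -0.34643188 -1.33998737]
butt level (array([-0.0678,  0.0735]), (23, 67), np.float64(-89.96)) 0.12246400865124993 0.1069791819204755 stop (array([-0.0687,  0.1235]), (12, 22), np.float64(89.95))
dx now 0.0008693923950195276 29.1
```

```bash
python3 - <<'E'
from plan import *
g=lambda:ctrl.get_obs()
def rep(n,r=None): o=g(); print(n,r,(FR.T@(o['tcp_pos']-wall)).round(4),(FR.T@np.array(o['ft_force'])).round(2),round(o['gripper_width'],4),o['time_s'])
ctrl.pause(.3); rep('before')
p=g()['tcp_pos']; r=ctrl.movel(p+.004*LW[:,1],v=.006,until_force=4); rep('butt',r); ctrl.pause(.2); rep('settled')
p=g()['tcp_pos']; r=ctrl.movel(p+[0,0,-.007],v=.006,until_force=2.5); rep('down',r); ctrl.pause(.3); rep('settled')
E
```

```text
before None [ 0.0012 -0.0019 -0.0046] [-0.38 -0.79 -3.71] 0.0218 29.45
butt True [ 0.0016 -0.0014 -0.0054] [-0.37 -0.61 -4.33] 0.022 29.8583
settled None [ 0.002  -0.0021 -0.0061] [-0.01  0.27 -3.36] 0.0219 30.0583
down True [ 0.0019 -0.0022 -0.0069] [-1.    0.15  0.03] 0.0221 30.4333
settled None [ 0.002  -0.0023 -0.0071] [-0.31  0.78  4.33] 0.022 30.7333
```

```bash
python3 - <<'E'
from plan import *
def meas(n):
    save(n,'wrist'); P=cloud(load(n)); F=(P-Fp)@FR
    def box(x0,x1,y0,y1,z0,z1):
        m=(F[...,0]>x0)&(F[...,0]<x1)&(F[...,1]>y0)&(F[...,1]<y1)&(F[...,2]>z0)&(F[...,2]<z1); return F[m]
    l=box(-.09,-.045,.04,.112,.11,.16); zt=np.median(l[:,2]); l=l[l[:,2]>zt-.004]; k=box(-.09,-.04,.1,.15,.094,.106)
    f=lambda a:(rect(a)[0].round(4),rect(a)[1],round(rect(a)[3],2))
    print(n,'level',f(l),zt,l[:,1].max(),'stop',f(k),k[:,1].min(),'dx',rect(l)[0][0]-rect(k)[0][0])
def rep(n,r=None): o=ctrl.get_obs(); print(n,r,(FR.T@(o['tcp_pos']-wall)).round(4),(FR.T@np.array(o['ft_force'])).round(2),o['time_s'])
meas('d1')
T=tool2(LW,1)
P=lambda x,y,z: wall+FR@[x,y,z]
ctrl.movel(P(.0005,-.004,-.003),v=.02,frame=T); ctrl.pause(.3); rep('lift'); meas('d2')
E
```

```text
d1 level (array([-0.0669,  0.0743]), (23, 69), np.float64(-89.57)) 0.11951394518090647 0.10859815656228441 stop (array([-0.0686,  0.1228]), (12, 24), np.float64(-89.55)) 0.11089542987927543 dx 0.0016743927001953152
lift None [ 0.0006 -0.0041 -0.0032] [ 0.28 -0.92 -3.45] 31.4917
d2 level (array([-0.0685,  0.0733]), (23, 66), np.float64(89.82)) 0.12377866595307914 0.10656074808902136 stop (array([-0.0684,  0.1224]), (12, 25), np.float64(89.13)) 0.10974716488793308 dx -2.259063720704002e-05
```

```bash
python3 - <<'E'
from plan import *
def rep(n,r=None): o=ctrl.get_obs(); print(n,r,(FR.T@(o['tcp_pos']-wall)).round(4),(FR.T@np.array(o['ft_force'])).round(2),o['time_s'])
T=tool2(LW,1); P=lambda x,y,z: wall+FR@[x,y,z]
for y in np.arange(-.003,.0035,.0005):
    ctrl.movel(P(.0005,y,-.004),v=.01,frame=T); ctrl.pause(.15)
    f=np.mean([(ctrl.pause(.02),FR.T@np.array(ctrl.get_obs()['ft_force']))[1] for _ in range(5)],0)
    print(round(y,4),f.round(2))
    if f[1]<-3.5: break
rep('butt')
for z in np.arange(-.0045,-.0095,-.0005):
    ctrl.movel(P(.0005,y,z),v=.01,frame=T); ctrl.pause(.15)
    f2=np.mean([(ctrl.pause(.02),FR.T@np.array(ctrl.get_obs()['ft_force']))[1] for _ in range(5)],0)
    print(round(z,4),f2.round(2))
    if f2[2]>f[2]+2.5: break
rep('down'); save('e1','wrist')
E
```

```text
-0.003 [ 0.09  0.19 -3.77]
-0.0025 [ 0.29 -0.38 -3.38]
-0.002 [-0.78  0.5  -3.6 ]
-0.0015 [-0.09 -0.08 -3.81]
-0.001 [ 0.08  0.22 -3.29]
-0.0005 [-0.05 -2.33 -2.76]
0.0 [-0.3  -5.12 -1.17]
butt None [ 0.0006 -0.0008 -0.0041] [-1.   -5.33 -0.89] 34.9667
-0.0045 [-0.24 -4.75 -1.21]
-0.005 [-0.3  -4.65 -1.13]
-0.0055 [-0.26 -5.19 -1.44]
-0.006 [-0.09 -5.18 -1.13]
-0.0065 [-0.3  -5.24 -1.33]
-0.007 [ 0.02 -4.69  0.9 ]
-0.0075 [ 0.85 -6.15  4.46]
down None [ 0.0006 -0.0007 -0.007 ] [ 1.29 -5.77  4.53] 38.35
```

The level is butted (5 N on the stop) and seated on the wall. Next I'll unload the arm, release, withdraw and check.

```bash
python3 - <<'E'
from plan import *
T=tool2(LW,1); P=lambda x,y,z: wall+FR@[x,y,z]
def f(): return np.mean([(ctrl.pause(.02),FR.T@np.array(ctrl.get_obs()['ft_force']))[1] for _ in range(5)],0).round(2)
ctrl.movel(P(.0005,-.0006,-.0070),v=.01,frame=T); ctrl.pause(.2); print(f())
ctrl.move_gripper(.022,grasp_force=3); ctrl.pause(.2)
ctrl.move_gripper(.026); print(f()); ctrl.move_gripper(.05); ctrl.pause(.2)
save('r0','wrist')
ctrl.movel(P(.0005,-.0006,.14),v=.08,frame=T); ctrl.movel(P(.0005,-.05,.22),v=.15); ctrl.pause(.3)
save('r1','wrist'); save('r1s','side'); save('r1c','scene'); print(ctrl.get_obs()['time_s'])
for n in('r1',):
    F=(cloud(load(n))-Fp)@FR
    def box(x0,x1,y0,y1,z0,z1):
        m=(F[...,0]>x0)&(F[...,0]<x1)&(F[...,1]>y0)&(F[...,1]<y1)&(F[...,2]>z0)&(F[...,2]<z1); return F[m]
    l=box(-.1,-.04,-.12,.113,.11,.16); k=box(-.09,-.04,.109,.15,.094,.106)
    print(n,'level',rect(l),np.median(l[:,2]),np.polyfit(l[:,0],l[:,2],1),np.polyfit(l[:,1],l[:,2],1),'stop',rect(k))
cv2.imwrite('pics/rv.png',np.hstack([cv2.resize(cv2.imread('pics/r1.png'),(400,300)),cv2.resize(cv2.imread('pics/r1c.png')[130:250,240:400],(400,300))]))
E
```

```text
[ 1.1  -4.18  3.01]
[ 0.33  0.18 -0.42]
43.7833
r1 level (array([-0.06917263,  0.00982103]), (30, 200), array([ 0.01124819, -0.99993674]), np.float64(-89.35551273822784)) 0.11951803774443776 [-0.01421986  0.11829313] [0.00087145 0.11925569] stop (array([-0.06913806,  0.12447935]), (10, 21), array([ 0.00209282, -0.99999781]), np.float64(-89.88009008020164))
```

View pics/rv.png

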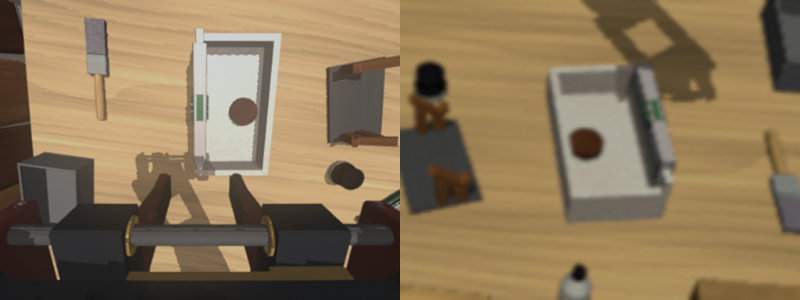

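The level stands upright on the wall. It is centred at x = -69.2 mm with its centre at y = 9.8 mm (target 10), and it touches the stop. I'm handing in.

```bash
python3 -c "
from rig import ctrl
print(ctrl.hand_in())"
```

```text
the job is handed in; nothing more can be done
None
```

The level stands on edge, vial up, butted against the stop and measured within about 0.2 mm of the wall's centre line; I handed the job in after about 44 s of the 72 s allowed, but the interface returned no verdict.

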